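Lean the sample board in the drying stand

TASK

The wooden sample board is pushed into the low plywood shelf, with only its plain end sticking out: draw it all the way out by that end and lay it down flat on the free table or the cutting mat. Then take it again farther up, nearer its holed end, and lean it in the drying stand: plain end down on the base, between the two cheeks and against the front stop, holed end up and resting against the back wall. Leave the other things where they are.

Things in the scene. Friction and masses are not known exactly. Their poses are not given: they have to be found in the camera images.
- board: Plain wooden board, 180 mm long (x), 44 mm wide (y), 16 mm thick (z), about 85 g, with a 14 mm hole near one end. Origin: centre of its underside; x points to the holed end (hole centre at x = 74 mm, end at 90 mm), z up out of its upper face. At the start it lies flat on the table in the low shelf, its plain end sticking out about 50 to 60 mm.
- board_foot (a point): Centre of the board's plain end face (local -90, 0, 8 mm); axes as the board's.
- board_top (a point): Centre of the board's holed end face (local +90, 0, 8 mm); axes as the board's.
- low_shelf: Low plywood tunnel shelf, fixed to the table, 140 mm deep (x), 96 mm wide (y), 46 mm high; the inside is 72 mm wide and 34 mm high, on the bare table. Origin on the table, midway across. Its open front faces its -x (front edge at x = -75 mm, outer back at +65, inner at +55); back and sides are closed.
- stand: Wooden drying stand, fixed. Origin on the table; +x runs from its front stop to its back wall, y along the wall. Base 150 mm wide (y), 12 mm thick, x = -70 to +115 mm. Two upright cheeks flank the foot place: 45 mm high above the base, 12 mm thick, x = -68 to 0 mm, 64 mm apart inside, centred on y = 0; they leave no room for fingers beside the foot.
- stop_line (a point): Where the inner face of the stand's front stop (a strip 18 mm high above the base) meets the base, midway between the cheeks (stand -50, 0, 12 mm); axes as the stand's.
- wall_line (a point): Where the front face of the stand's back wall meets the base, midway (stand +49, 0, 12 mm); axes as the stand's. The wall is 150 mm wide, 12 mm thick, its top 200 mm above the table. The board, with its foot against the stop and its top against the wall, leans at 62 degrees to the base.
- cutting_mat: Green cutting mat, fixed flat on the table, 210 x 300 mm, its top 2 mm above the table; origin at its centre. The board may be laid on it or half on it.
- bottle: Bystander: small upright resin bottle, 33 mm across, 102 mm high; origin at the centre of its underside.
- jar: Bystander: small lidded pigment jar, 40 mm across, 36 mm high; origin at the centre of its underside.
- cup: Bystander: small mixing cup, 41 mm across, 28 mm high; origin at the centre of its underside.
- pegs: Bystander: beech block with two short pegs, 48 x 120 mm, 54 mm high; origin at the centre of its underside.

How it is judged:
On the way:
1. the board lies flat on the table or mat, wholly out of the low shelf, and let go (horizontal distance between board and low_shelf above 0.13 m and horizontal distance between board_top and low_shelf above 0.08 m and height (world z) of board below 0.007 m and angle between board's own z axis and vertical below 0.05 rad and contact force between the fingers and board below 0.05 N and linear speed of board below 0.02 m/s), for 0.2 s.
At the end, for the whole second after the job is handed in: At rest and let go, the board leans 0.40 to 0.60 rad from vertical, holed end up: top face centre within 16 mm of the wall and over 140 mm above the base; foot face centre below 12 mm over the base, within 14 mm of the stop and 16 mm of the middle; square to the stand within 0.17 rad (x of board_foot in the frame of stop_line between -0.002 and 0.014 m and y of board_foot in the frame of stop_line between -0.016 and 0.016 m and z of board_foot in the frame of stop_line below 0.012 m and x of board_top in the frame of wall_line between -0.016 and 0 m and z of board_top in the frame of wall_line above 0.14 m and angle between board's own x axis and vertical between 0.4 and 0.6 rad and angle between the y axis of board and the y axis of stand, either way round below 0.17 rad and contact force between board and stand above 0.1 N and contact force between the fingers and board below 0.05 N and linear speed of board below 0.02 m/s and angular speed of board below 0.1 rad/s); the robot touches nothing.
It fails at once if the resin bottle is shifted more than 30 mm or tipped over (distance of bottle from where it was at the start of the episode above 0.03 m or angle between bottle's own z axis and vertical above 0.5 rad).
It fails at once if the pigment jar is shifted more than 30 mm or tipped over (distance of jar from where it was at the start of the episode above 0.03 m or angle between jar's own z axis and vertical above 0.5 rad).
It fails at once if the mixing cup is shifted more than 30 mm or tipped over (distance of cup from where it was at the start of the episode above 0.03 m or angle between cup's own z axis and vertical above 0.5 rad).
It fails at once if the peg block is shifted more than 30 mm or tipped over (distance of pegs from where it was at the start of the episode above 0.03 m or angle between pegs's own z axis and vertical above 0.5 rad).
It also fails if it takes over 72 s, if anything falls off the work surface, if the arm or the gripper's body presses on something with over 40 N, if the wrist force passes 120 N, or if a joint passes its speed limit or range.

ROBOT

A 6-joint arm with a two-finger parallel gripper is mounted at the origin on a cart in front of the work surface, level with it; the furniture and walls round the work are solid. World frame = base frame: x ahead of the robot, y to its left, z up, the work surface at z = 0. Lengths are in m, angles in rad, forces in N, time in s.
With the tool pointing down it reaches from about 0.375 to 0.9 m from the base axis. Payload 3.1 kg.
Tool frame: the origin (TCP) lies where the fingers leave the gripper's body, on its centre line; the fingertips stand 73 mm ahead of it and the grasp point (between the pads) lies 54 mm ahead of it; z points along the fingers, y is the line along which they close (so a half turn about z gives the same grasp; the last joint's range is limited). The gripper opens to 85 mm and grips with 20 to 120 N. Pads are 22 mm wide; open, the fingers measure 114 mm over their backs; the gripper's body (76 mm by 85 mm) begins 54 mm behind the grasp point. The pads swing forward as they close: fully open they stand 13 mm farther back than shut.
Start: joints at [1.038, 0.527, 1.433, -0, 1.181, -0.178], TCP at [0.216, 0.586, 0.304] pointing down, gripper open.
Joint ranges: [-3.08, 3.08], [-0.75, 2.2], [0.22, 2.44], [-1.43, 4.57], [0, 2.65], [-2.85, 2.85]. Speed limits (rad/s): [2.79, 2.79, 3.14, 3.14, 3.14, 3.14].

INTERFACE

Orientations are given as a unit quaternion [x, y, z, w].
In Python, from station import manip gives the robot as it stands.
- The arm moves only by the shell command python3 -m crank 'ROWS' [FORCE]. ROWS is JSON, a list of rows, each an object with "dp": the shift along the tool's x, y, z normalised to -1 to 1, where 1 is 50 cm, a list of three; "delta_rot": the turn, a rotation vector about the tool's x, y, z normalised to -1 to 1, where 1 is 2 pi rad, a list of three; "fingers": the opening, from -1 (shut) to 1 (fully open). A call has 1 to 12 rows; each row shifts and turns the commanded pose from where the row before left it, along the tool's axes as they then stand; what a row does not reach is not made up. A row lasts 1/12 s, in which the tool goes at most 41.7 mm and 7.16 degrees, less where a joint would pass 70% of its speed; a pose out of reach is approached as far as the arm can. A call with a number of a shift or a turn outside -1 to 1 is refused whole. A call with a gripper value outside its range is refused whole. The fingers move at their own pace and stop on an object; FORCE is the grip in N (left out, the last holds). Time passes only in rows, so rows that do not move let the fingers close. It gives the time, the measured TCP pose, the force, the opening and the grip force at its end, in the units of the state.
- manip.sense(): the state, without advancing time (a new reading comes with each control period).
- manip.snapshot(name): name is "side" or "top"; returns (picture, depth): 480x640x3 uint8, red, green, blue; 480x640 float32, m along the optical axis (not along the pixel's ray), 0 where there is no reading.
- manip.camera_model(name): a dict with "fx", "fy", "cx", "cy" (pixels), "origin" and "attitude" of the camera in the world. Camera axes: x right, y up, looking along -z (the intrinsics and any distortion apply to the point x, -y, -z); pixel columns grow to the right and rows downward; lengths in m; the calibration is good to about 2 mm. A picture is of the moment at which its call begins. camera_model takes no time and is no camera call.
- manip.sign_off(): hands the job in; it is judged then, once.
The state is a dict: "t": time; "q": joint angles; "qd": joint speeds; "tau": joint torques, N m; "tcp_pos": TCP position; "tool_rot": TCP orientation; "force": force on the tool from outside, world axes, zero at the start; "ft_torque": the same for the moment, N m; "finger_gap": opening from 0.0 (shut) to 1.0 (fully open); "gripper_force": force on a finger pad.
Only numpy, scipy, OpenCV 4.12 (cv2) and the standard library are available. Lean on these libraries where they do the work, as an engineer would, in place of code of your own. Each camera call takes 0.05 s, during which the arm holds its last target. There are 200 camera calls.

## Working session

There is one attempt and no reset: what is moved stays moved. The work goes in short steps, Python scripts to look and compute and a shell command to move; the robot and the scene stay as the last step left them, time stands still between calls to the robot, and variables do not carry over. Pictures are saved under pics/ and viewed, at most 13 in all, crops included, and the job is handed in when it is done.

```bash
ls; mkdir -p pics
python3 - <<'E'
from station import manip
import cv2,numpy as np
for n in("top","side"):
    p,d=manip.snapshot(n); cv2.imwrite(f"pics/{n}0.png",p[:,:,::-1]); np.save(f"{n}0.npy",d); print(n,manip.camera_model(n))
print(manip.sense())
E
```

```text
pics
top {'fx': 448.109934555846, 'fy': 448.109934555846, 'cx': 310.6957958352044, 'cy': 238.79573254859167, 'origin': array([0.41511029, 0.0283697 , 1.05168147]), 'attitude': array([ 0.03493333, -0.04783436, -0.70396488,  0.70776054])}
side {'fx': 539.6194593727253, 'fy': 539.6194593727253, 'cx': 319.48307025710795, 'cy': 241.33034242107234, 'origin': array([-0.06276877, -0.98410071,  0.62266212]), 'attitude': array([ 0.51415604, -0.14283068, -0.22862952,  0.81423062])}
{'t': 0.1, 'q': array([ 1.03849871e+00,  5.28362117e-01,  1.43377054e+00,  6.14619789e-06,
        1.18141727e+00, -1.78451626e-01]), 'qd': array([ 2.18575727e-05,  5.33249127e-04, -3.55137664e-03, -1.58601361e-03,
       -4.28432357e-04, -6.09541645e-06]), 'tau': array([-5.02940493e-04, -4.43306565e+01, -1.78585267e+01, -2.38350549e-04,
        3.87668086e-03,  5.88612934e-06]), 'tcp_pos': array([0.21624983, 0.58585822, 0.30303931]), 'tool_rot': array([ 1.76002507e-01,  9.84389232e-01, -9.16498195e-04, -3.43172489e-04]), 'force': array([ 0.43957241,  0.80269433, -0.28731731]), 'ft_torque': array([-0.04803737,  0.01912107,  0.00394174]), 'gripper_force': 0.0, 'finger_gap': 1.00027991667388}
```

View pics/top0.png

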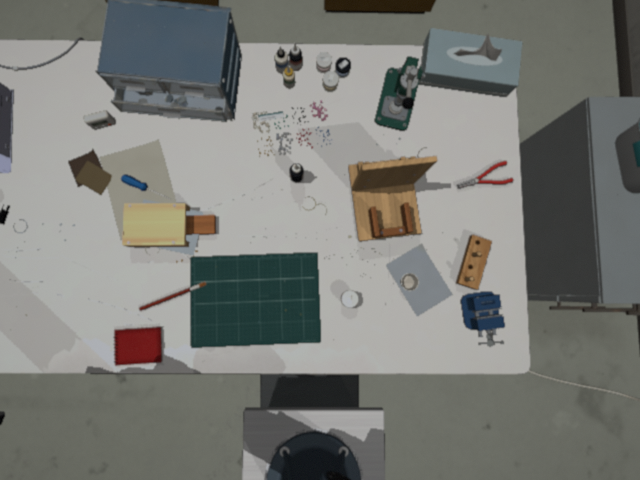

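View pics/side0.png

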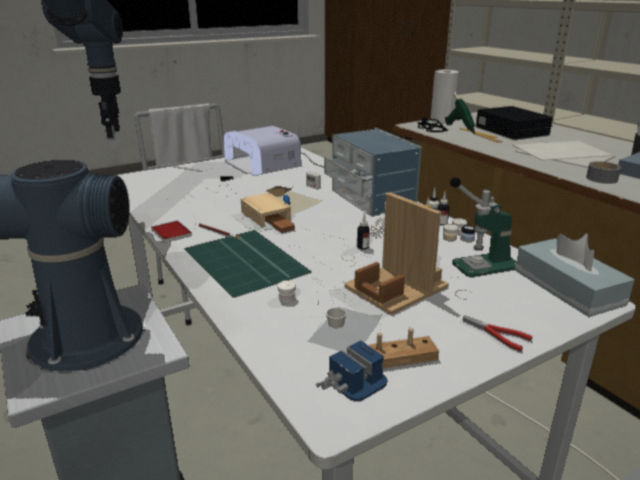

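The top view shows the shelf around (155,225), the board's end at about (203,224), and the stand with its wall at the top (395,175) and its cheeks at (375,222) and (407,217). The bottle is at (297,173), the jar at (350,298), the cup at (409,282), the pegs at (475,262) and the mat at (255,300). The side view agrees. I'll enlarge both working areas.

```bash
cat > h.py <<'E'
import numpy as np,cv2
from station import manip
from scipy.spatial.transform import Rotation as R
def w(n,u,v,z=None,d=None):
    c=manip.camera_model(n);r=np.array([(u-c['cx'])/c['fx'],-(v-c['cy'])/c['fy'],-1.])
    r=R.from_quat(c['attitude']).apply(r);o=c['origin']
    return o+r*((z-o[2])/r[2] if d is None else d)
def px(n,p):
    c=manip.camera_model(n);a=R.from_quat(c['attitude']).inv().apply(np.array(p)-c['origin'])
    return c['cx']+c['fx']*a[0]/-a[2],c['cy']+c['fy']*a[1]/a[2]
E
python3 - <<'E'
from h import *
p=cv2.imread('pics/top0.png')
a=cv2.resize(p[190:260,110:230],None,fx=6,fy=6,interpolation=cv2.INTER_CUBIC)[:300*2]
b=cv2.resize(p[145:250,340:450],None,fx=5.5,fy=5.5,interpolation=cv2.INTER_CUBIC)
cv2.imwrite('pics/a.png',a);cv2.imwrite('pics/b.png',b);print(a.shape,b.shape)
d=np.load('top0.npy')
for u,v in[(203,224),(155,225),(255,300),(250,200),(390,185)]:print(u,v,w('top',u,v,d=d[v,u]))
E
```

```text
(420, 720, 3) (578, 605, 3)
203 224 [0.57012883 0.26050324 0.01556577]
155 225 [0.56275238 0.36181312 0.044509  ]
255 300 [0.39515831 0.13751223 0.00544695]
250 200 [ 6.31091240e-01  1.54440040e-01 -3.63139839e-04]
390 185 [ 0.66421506 -0.17571596  0.02564491]
```

View pics/a.png

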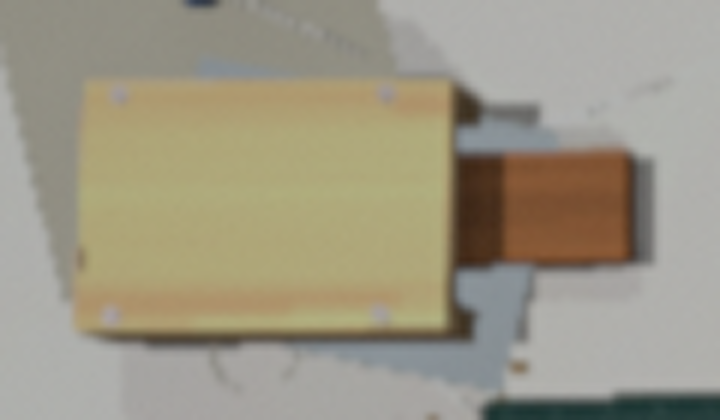

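View pics/b.png

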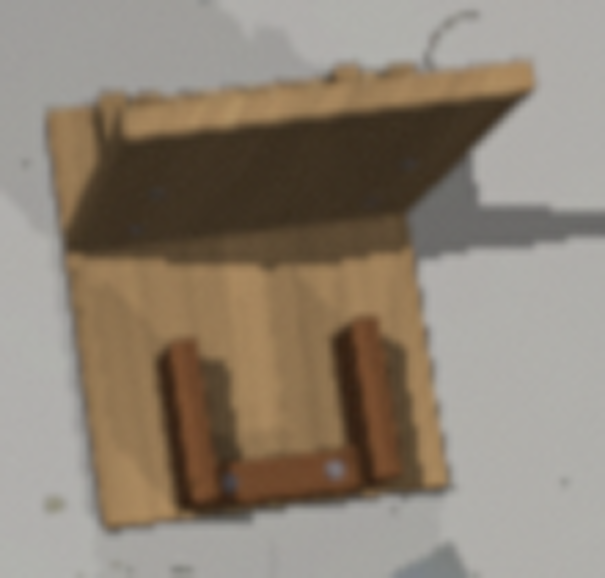

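Run:
```python
from h import *
from scipy.optimize import least_squares
A=lambda c:(110+(c[0]+.5)/6-.5,190+(c[1]+.5)/6-.5)
B=lambda c:(340+(c[0]+.5)/5.5-.5,145+(c[1]+.5)/5.5-.5)
bp=[w('top',*A(c),z=.016) for c in[(628,153),(632,262),(457,155),(457,266)]]
for p in bp:print('board',p)
print('len',np.linalg.norm(bp[0]-bp[1]))
def fit(L,I,x0):
    f=lambda s:np.ravel([np.subtract(px('top',[s[0]+np.cos(s[2])*x-np.sin(s[2])*y,s[1]+np.sin(s[2])*x+np.cos(s[2])*y,z]),i) for (x,y,z),i in zip(L,I)])
    r=least_squares(f,x0);print(r.x,np.round(r.fun,1));return r.x
# stand: image right = -y
fit([(-70,75,12),(-70,-75,12),(49,75,12),(49,-75,12),(49,75,200),(49,-75,200)] and np.array([(-70,75,12),(-70,-75,12),(49,75,12),(49,-75,12),(49,75,200),(49,-75,200),(61,-75,200)])/1e3,
 [B(c) for c in[(106,527),(448,487),(68,250),(410,215),(122,140),(535,95),(530,62)]],[.62,-.17,0])
# shelf top corners: its -x faces world -y
fit(np.array([(-75,48,46),(-75,-48,46),(65,48,46),(65,-48,46)])/1e3,[A(c) for c in[(455,80),(452,330),(83,80),(75,328)]],[.56,.36,1.57])
for n,u,v,z in[('jar',350,297,.036),('cup',409,281,.028),('bottle',297,168,.1),('pegs',475,262,.03)]:print(n,w('top',u,v,z=z))
```

```text
board [0.59126984 0.23495463 0.016     ]
board [0.54855592 0.2321592  0.016     ]
board [0.58998905 0.3010715  0.016     ]
board [0.54654607 0.29947681 0.016     ]
len 0.04280530048673576
[ 0.61254062 -0.1669541   0.12318237] [-0.9  0.2  0.1  0.1 -0.5  1.1 -0.3  0.3  0.2 -0.4  0.6 -0.6  0.6 -0.5]
[0.56660968 0.3686401  1.62502812] [  0.2  39.8  -0.  -43.8  -0.7  42.8   0.6 -40.7]
jar [ 0.40327751 -0.07902657  0.036     ]
cup [ 0.43998694 -0.21512173  0.028     ]
bottle [0.68220454 0.04171598 0.1       ]
pegs [ 0.48414    -0.36787502  0.03      ]
```

```bash
python3 -m crank '[{"dp":[0,0,0],"delta_rot":[0,0,0.0158],"fingers":1},{"dp":[0,0,0],"delta_rot":[0,0,0.0158],"fingers":1},{"dp":[0,0,0],"delta_rot":[0,0,0.0158],"fingers":1},{"dp":[0,0,0],"delta_rot":[0,0,0.0158],"fingers":1},{"dp":[0,0,0],"delta_rot":[0,0,0.0158],"fingers":1},{"dp":[0,0,0],"delta_rot":[0,0,0.0158],"fingers":1},{"dp":[0,0,0],"delta_rot":[0,0,0.0158],"fingers":1},{"dp":[0,0,0],"delta_rot":[0,0,0.0158],"fingers":1},{"dp":[0,0,0],"delta_rot":[0,0,0.0158],"fingers":1},{"dp":[0,0,0],"delta_rot":[0,0,0.0158],"fingers":1},{"dp":[0,0,0],"delta_rot":[0,0,0.0158],"fingers":1},{"dp":[0,0,0],"delta_rot":[0,0,0.0158],"fingers":1}]' 40
cat >> h.py <<'E'
def go(target,tool_dir=None,tool_y=None,show=1):
    "print shift (units of dp) in current tool frame, and rotvec (units of turn) to a target orientation"
    s=manip.sense();T=R.from_quat(s['tool_rot']);p=s['tcp_pos']
    with open('log.txt','a') as f:f.write(repr((list(s['q']),list(p),list(s['tool_rot'])))+'\n')
    print('t',round(s['t'],2),'p',p.round(4),'z',T.as_matrix()[:,2].round(3),'y',T.as_matrix()[:,1].round(3),'q',s['q'].round(3),'F',s['force'].round(1),'gap',round(s['finger_gap'],3),'gf',round(s['gripper_force'],1))
    if target is not None:print('dp',(T.inv().apply(np.array(target)-p)/.5).round(4))
    if tool_dir is not None:
        z=np.array(tool_dir,float);z/=np.linalg.norm(z);y=np.array(tool_y,float);y-=z*(y@z);y/=np.linalg.norm(y)
        G=R.from_matrix(np.c_[np.cross(y,z),y,z]);rv=(T.inv()*G).as_rotvec();print('rot',(rv/2/np.pi).round(4),'deg',np.degrees(np.linalg.norm(rv)).round(1))
E
python3 -c "
from h import *
go([.5693,.258,.16],[0,0,-1],[1,.025,0])"
```

```text
t: 1.1
tcp_pos: [0.2163, 0.586, 0.3033]
tool_rot: [0.7, 0.714, -0.001, 0.0]
force: [0.8, -0.4, 0.5]
finger_gap: 1.001
gripper_force: 0.0
t 1.1 p [0.2163 0.586  0.3033] z [-0.001 -0.001 -1.   ] y [ 1.     0.021 -0.001] q [1.038 0.528 1.433 0.    1.181 1.018] F [ 0.8 -0.4  0.5] gap 1.001 gf 0.0
dp [-0.6702  0.6924  0.2869]
rot [-0.0001  0.0002 -0.0007] deg 0.3
```

```bash
python3 -m crank '[{"dp":[-0.053,0.055,0.015],"delta_rot":[0,0,0],"fingers":1},{"dp":[-0.053,0.055,0.015],"delta_rot":[0,0,0],"fingers":1},{"dp":[-0.053,0.055,0.015],"delta_rot":[0,0,0],"fingers":1},{"dp":[-0.053,0.055,0.015],"delta_rot":[0,0,0],"fingers":1},{"dp":[-0.053,0.055,0.015],"delta_rot":[0,0,0],"fingers":1},{"dp":[-0.053,0.055,0.015],"delta_rot":[0,0,0],"fingers":1},{"dp":[-0.053,0.055,0.015],"delta_rot":[0,0,0],"fingers":1},{"dp":[-0.053,0.055,0.015],"delta_rot":[0,0,0],"fingers":1},{"dp":[-0.053,0.055,0.015],"delta_rot":[0,0,0],"fingers":1},{"dp":[-0.053,0.055,0.015],"delta_rot":[0,0,0],"fingers":1},{"dp":[-0.053,0.055,0.015],"delta_rot":[0,0,0],"fingers":1},{"dp":[-0.034,0.032,0.015],"delta_rot":[0,0,0],"fingers":1}]' >/dev/null
python3 -m crank '[{"dp":[0,0,0.02],"delta_rot":[0,0,0],"fingers":1},{"dp":[0,0,0.02],"delta_rot":[0,0,0],"fingers":1},{"dp":[0,0,0.02],"delta_rot":[0,0,0],"fingers":1},{"dp":[0,0,0],"delta_rot":[0,0,0],"fingers":1}]' >/dev/null
python3 -c "
from h import *
go([.5693,.258,.075],[0,0,-1],[1,.025,0])"
```

```text
t 2.43 p [0.5402 0.2865 0.1812] z [-0.006 -0.002 -1.   ] y [ 1.     0.027 -0.006] q [0.305 0.667 1.566 0.    0.915 0.278] F [-0.8 -0.3  0. ] gap 0.999 gf 0.0
dp [-0.0582  0.058   0.2122]
rot [-0.001   0.0002  0.0003] deg 0.4
```

```bash
python3 -m crank '[{"dp":[-0.03,0.03,0],"delta_rot":[-0.001,0,0],"fingers":1},{"dp":[-0.029,0.028,0],"delta_rot":[0,0,0],"fingers":1},{"dp":[0,0,0.04],"delta_rot":[0,0,0],"fingers":1},{"dp":[0,0,0.04],"delta_rot":[0,0,0],"fingers":1},{"dp":[0,0,0.04],"delta_rot":[0,0,0],"fingers":1},{"dp":[0,0,0.03],"delta_rot":[0,0,0],"fingers":1},{"dp":[0,0,0],"delta_rot":[0,0,0],"fingers":1},{"dp":[0,0,0],"delta_rot":[0,0,0],"fingers":1}]' >/dev/null
python3 -c "
from h import *
go([.5693,.258,.075],[0,0,-1],[1,.025,0])
p,d=manip.snapshot('side');cv2.imwrite('pics/s1.png',cv2.resize(p[160:260,200:340],None,fx=5,fy=5,interpolation=2)[:,:,::-1])"
```

```text
t 3.1 p [0.5717 0.2584 0.1085] z [ 0.004 -0.    -1.   ] y [1.    0.028 0.004] q [ 0.247  0.789  1.558 -0.002  0.79   0.221] F [-0.4  0.5  0.7] gap 1.003 gf 0.0
dp [-0.0007 -0.0052  0.0669]
rot [0.0007 0.0001 0.0004] deg 0.3
```

View pics/s1.png

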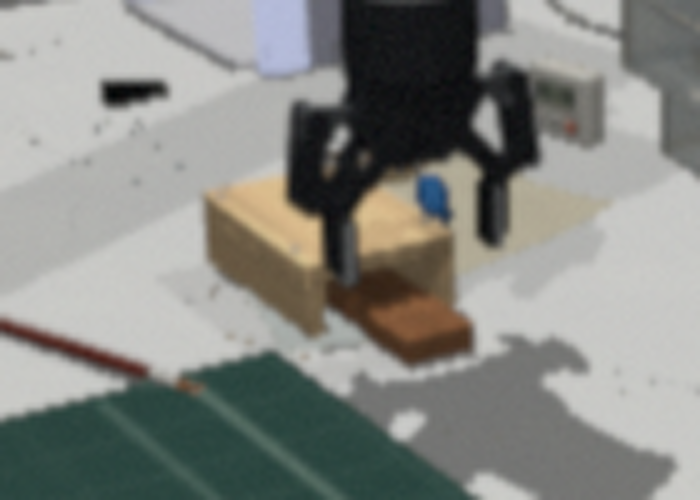

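The open fingers, at crop (342,245) and (492,205), straddle the board's end. I'll descend and grip.

```bash
python3 -m crank '[{"dp":[0,-0.005,0.03],"delta_rot":[0.0007,0,0],"fingers":1},{"dp":[0,0,0.03],"delta_rot":[0,0,0],"fingers":1},{"dp":[0,0,0.006],"delta_rot":[0,0,0],"fingers":1},{"dp":[0,0,0],"delta_rot":[0,0,0],"fingers":1},{"dp":[0,0,0],"delta_rot":[0,0,0],"fingers":1},{"dp":[0,0,0],"delta_rot":[0,0,0],"fingers":-1},{"dp":[0,0,0],"delta_rot":[0,0,0],"fingers":-1},{"dp":[0,0,0],"delta_rot":[0,0,0],"fingers":-1},{"dp":[0,0,0],"delta_rot":[0,0,0],"fingers":-1},{"dp":[0,0,0],"delta_rot":[0,0,0],"fingers":-1},{"dp":[0,0,0],"delta_rot":[0,0,0],"fingers":-1},{"dp":[0,0,0],"delta_rot":[0,0,0],"fingers":-1}]' 40
python3 -c "
from h import *
go([.5693,.258,.075],[0,0,-1],[1,.025,0])"
```

```text
t: 4.15
tcp_pos: [0.5712, 0.2574, 0.0768]
tool_rot: [0.698, 0.716, 0.001, 0.001]
force: [0.0, 0.2, 6.4]
finger_gap: 0.504
gripper_force: 42.3
t 4.15 p [0.5712 0.2574 0.0768] z [ 0.003  0.    -1.   ] y [1.    0.026 0.003] q [ 2.450e-01  8.380e-01  1.566e+00 -1.000e-03  7.340e-01  2.200e-01] F [0.  0.2 6.4] gap 0.504 gf 42.3
dp [ 0.0014 -0.0038  0.0037]
rot [ 0.0005 -0.      0.0001] deg 0.2
```

```bash
python3 -m crank '[{"dp":[-0.01,0,-0.001],"delta_rot":[0,0,0],"fingers":-1},{"dp":[-0.03,0,0],"delta_rot":[0,0,0],"fingers":-1},{"dp":[-0.035,0,0],"delta_rot":[0,0,0],"fingers":-1},{"dp":[-0.035,0,0],"delta_rot":[0,0,0],"fingers":-1},{"dp":[-0.035,0,0],"delta_rot":[0,0,0],"fingers":-1},{"dp":[-0.035,0,0],"delta_rot":[0,0,0],"fingers":-1},{"dp":[-0.035,0,0],"delta_rot":[0,0,0],"fingers":-1},{"dp":[-0.035,0,0],"delta_rot":[0,0,0],"fingers":-1},{"dp":[-0.035,0,0],"delta_rot":[0,0,0],"fingers":-1},{"dp":[-0.03,0,0],"delta_rot":[0,0,0],"fingers":-1},{"dp":[-0.01,0,0],"delta_rot":[0,0,0],"fingers":-1},{"dp":[0,0,0],"delta_rot":[0,0,0],"fingers":-1}]'
python3 -c "
from h import *
go([.575,.095,.075],[0,0,-1],[1,.025,0])"
```

```text
t: 5.15
tcp_pos: [0.575, 0.0924, 0.0768]
tool_rot: [0.699, 0.715, 0.0, 0.001]
force: [-0.4, -3.1, 4.4]
finger_gap: 0.499
gripper_force: 42.3
t 5.15 p [0.575  0.0924 0.0768] z [ 0.002 -0.001 -1.   ] y [1.    0.024 0.002] q [-0.032  0.806  1.683 -0.002  0.65  -0.055] F [-0.4 -3.1  4.4] gap 0.499 gf 42.3
dp [0.0052 0.     0.0036]
rot [ 0.0004  0.0002 -0.0002] deg 0.2
```

Next I'll release, lift straight up, wait and look.

```bash
python3 -m crank '[{"dp":[0,0,0],"delta_rot":[0,0,0],"fingers":1},{"dp":[0,0,0],"delta_rot":[0,0,0],"fingers":1},{"dp":[0,0,0],"delta_rot":[0,0,0],"fingers":1},{"dp":[0,0,0],"delta_rot":[0,0,0],"fingers":1},{"dp":[0,0,0],"delta_rot":[0,0,0],"fingers":1},{"dp":[0,0,-0.04],"delta_rot":[0,0,0],"fingers":1},{"dp":[0,0,-0.06],"delta_rot":[0,0,0],"fingers":1},{"dp":[0,0,-0.07],"delta_rot":[0,0,0],"fingers":1},{"dp":[0,0,-0.07],"delta_rot":[0,0,0],"fingers":1},{"dp":[0,0,-0.07],"delta_rot":[0,0,0],"fingers":1},{"dp":[0,0,-0.06],"delta_rot":[0,0,0],"fingers":1},{"dp":[0,0,0],"delta_rot":[0,0,0],"fingers":1}]'
python3 -c "
from h import *
go(None)
p,d=manip.snapshot('top');np.save('top1.npy',d);cv2.imwrite('pics/t1f.png',p[:,:,::-1]);cv2.imwrite('pics/t1.png',cv2.resize(p[160:280,150:310],None,fx=5,fy=5,interpolation=2)[:,:,::-1])
import glob"
```

```text
t: 6.15
tcp_pos: [0.5776, 0.0953, 0.2681]
tool_rot: [0.698, 0.716, 0.005, 0.006]
force: [1.1, -0.0, -0.0]
finger_gap: 0.999
gripper_force: 0.0
t 6.15 p [0.5776 0.0953 0.2681] z [ 0.015 -0.    -1.   ] y [1.    0.027 0.015] q [-0.027  0.513  1.58   0.     1.034 -0.054] F [ 1.1 -0.  -0. ] gap 0.999 gf 0.0
```

View pics/t1.png

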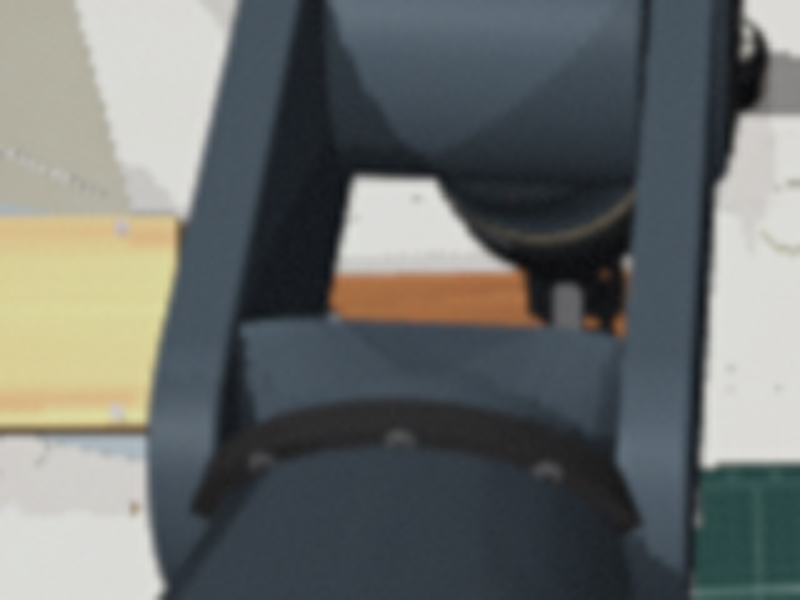

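The board lies flat and clear of the shelf (its edge shows at crop rows 270–325), but the arm hides most of it. Before planning the leaning grasp I'll fit the kinematics from the logged poses.

```bash
cat > kin.py <<'E'
import numpy as np
from scipy.optimize import least_squares
from scipy.spatial.transform import Rotation as R
lo=np.array([-3.08,-.75,.22,-1.43,0,-2.85]);hi=np.array([3.08,2.2,2.44,4.57,2.65,2.85])
e=lambda a,t:R.from_euler(a,t)
def fk(q,P):
    x0,h,l1x,l1z,l2x,l2z,lt,d=P
    A=e('z',q[0]);p=A.apply([x0,d,h]);A=A*e('y',q[1]);p=p+A.apply([l1x,0,l1z]);A=A*e('y',q[2]);p=p+A.apply([l2x,0,l2z])
    A=A*e('z',q[3])*e('y',q[4])*e('z',q[5]);p=p+A.apply([0,0,lt]);return p,A
D=[eval(l) for l in open('log.txt')]
T0=None
def toolfix():
    r=[]
    for q,p,o in D:
        r.append((fk(q,np.zeros(8))[1].inv()*R.from_quat(o)))
    return R.concatenate(r).mean(),r
TF,rr=toolfix()
reg=np.array([0,.3,0,.4,0,.4,.2,.1])
ft=least_squares(lambda P:np.r_[np.ravel([fk(q,P)[0]-p for q,p,o in D]),1e-4*(P-reg)],reg)
P=ft.x
def ik(p,G,q0):
    f=lambda q:np.r_[fk(q,P)[0]-p,.3*((G.inv()*fk(q,P)[1]*TF).as_rotvec())]
    r=least_squares(f,np.clip(q0,lo+.01,hi-.01),bounds=(lo,hi));return r.x,np.abs(r.fun).max()
E
python3 - <<'E'
from kin import *
print(len(D),TF.as_rotvec(),[ (TF.inv()*r).magnitude().round(4) for r in rr]);print(P.round(4));print(np.round(ft.fun,4))
E
```

```text
Traceback (most recent call last):
AttributeError: 'float' object has no attribute 'round'
```

```bash
cat > plan.py <<'E'
from kin import *
yaw=.1232;X=np.array([np.cos(yaw),np.sin(yaw),0]);Y=np.array([-np.sin(yaw),np.cos(yaw),0]);Z=np.array([0,0,1.])
S=np.array([.61254,-.16695,0])
def frame(z,y):
    z=z/np.linalg.norm(z);y=y-z*(y@z);y/=np.linalg.norm(y);return R.from_matrix(np.c_[np.cross(y,z),y,z])
def tool(foot,u,n,yb,s,phi,hb):
    "foot=centre of foot underside edge; tcp pose gripping at s along board; hb height of tcp-axis: tip-centre point at height hb over underside"
    t=-n*np.cos(phi)-u*np.sin(phi)
    tip=foot+u*s+n*hb
    return tip-t*.073,frame(t,yb)
def lean(a,s,phi,hb,dx=0,dz=0):
    u=np.cos(a)*X+np.sin(a)*Z;n=-np.sin(a)*X+np.cos(a)*Z
    foot=S+X*(-.050+.0141+dx)+Z*(.012+dz)
    return tool(foot,u,n,-Y,s,phi,hb)
E
python3 - <<'E'
from plan import *
print(len(D),TF.as_rotvec(),[ float((TF.inv()*r).magnitude()) for r in rr]);print(P.round(4));print(np.abs(ft.fun).max())
q=np.array(D[-1][0])
for s in(.12,.14):
  for ph in(0,10,20,30,40):
    p,G=lean(np.radians(62),s,np.radians(ph),.006)
    best=[ik(p,G,q0) for q0 in([-.4,.5,1.5,0,.3,1],[-.4,.3,1.2,.7,.7,.5],[-.4,.3,1.2,-.7,.7,1],[-.4,.3,1.7,3.1,.5,-2],[-.4,.3,1.7,2.5,.5,-1.5],[-.4,.3,1.7,1.5,.5,0])]
    print(s,ph,p.round(3));seen=[]
    for x,er in best:
        if er<2e-3 and not any(np.allclose(x,y,atol=.02) for y in seen):seen.append(x);print('   ',x.round(2),round(er,4))
E
```

```text
6 [-2.86088668e-16 -0.00000000e+00  1.57079633e+00] [4.173539590259934e-16, 1.026957216032796e-16, 2.3892979220382903e-16, 8.913392786637606e-17, 7.442788857495464e-17, 2.357924745967151e-16]
[0.     0.2742 0.     0.588  0.1141 0.3917 0.2241 0.111 ]
1.879997050657951e-05
0.12 0 [ 0.564 -0.173  0.155]
    [-0.76  0.84  2.11  2.16  0.97 -1.39] 0.0
0.12 10 [ 0.57  -0.172  0.166]
    [-0.71  0.73  2.05  2.01  0.7  -1.15] 0.0
0.12 20 [ 0.579 -0.171  0.175]
    [-0.65  0.66  1.96  1.67  0.49 -0.74] 0.0
0.12 30 [ 0.589 -0.17   0.183]
    [-0.59  0.62  1.86  1.04  0.42 -0.06] 0.0
0.12 40 [ 0.6   -0.168  0.188]
    [-0.54  0.62  1.74  0.48  0.53  0.53] 0.0
0.14 0 [ 0.573 -0.172  0.173]
    [-0.74  0.8   2.09  2.14  0.93 -1.32] 0.0
0.14 10 [ 0.58  -0.171  0.183]
    [-0.69  0.7   2.02  1.96  0.67 -1.07] 0.0
0.14 20 [ 0.588 -0.17   0.193]
    [-0.64  0.63  1.93  1.57  0.48 -0.61] 0.0
0.14 30 [ 0.598 -0.169  0.2  ]
    [-0.58  0.6   1.83  0.93  0.44  0.06] 0.0
0.14 40 [ 0.61  -0.167  0.206]
    [-0.53  0.6   1.71  0.43  0.57  0.58] 0.0
```

```bash
cat > flat.py <<'E'
from plan import *
import h
FOOT=np.array([.5756,.0685,0]);UB=np.array([-.025,1,0]);UB/=np.linalg.norm(UB);YB=np.cross(UB,Z)
PHI=np.radians(20)
def flat(s=.14,hb=.0068,dz=0):return tool(FOOT+Z*dz,UB,Z,YB,s,PHI,hb)
def show(pG):
    p,G=pG;m=G.as_matrix();print('target',p.round(4),'ik',*[np.round(v,3) for v in ik(p,G,h.manip.sense()['q'])]);h.go(p,m[:,2],m[:,1])
E
python3 -c "
from flat import *
show(flat(dz=.1))"
```

```text
target [0.5715 0.2334 0.1754] ik [ 0.326  0.732  1.479 -0.382  1.07   0.51 ] 0.0
t 6.2 p [0.5762 0.0952 0.2652] z [ 0.01 -0.   -1.  ] y [1.    0.027 0.01 ] q [-0.027  0.517  1.583  0.     1.032 -0.054] F [-0.2 -0.4 -0. ] gap 0.999 gf 0.0
dp [ 0.2766 -0.004   0.1794]
rot [ 0.0017 -0.0555 -0.    ] deg 20.0
```

```bash
python3 -m crank '[{"dp":[0.046,0,0.025],"delta_rot":[0.0017,0,0],"fingers":1},{"dp":[0.046,0,0.025],"delta_rot":[0,0,0],"fingers":1},{"dp":[0.046,-0.002,0.025],"delta_rot":[0,0,0],"fingers":1},{"dp":[0.046,-0.002,0.025],"delta_rot":[0,0,0],"fingers":1},{"dp":[0.046,0,0.03],"delta_rot":[0,0,0],"fingers":1},{"dp":[0.046,0,0.03],"delta_rot":[0,0,0],"fingers":1},{"dp":[0,0,0],"delta_rot":[0,-0.0139,0],"fingers":1},{"dp":[0,0,0],"delta_rot":[0,-0.0139,0],"fingers":1},{"dp":[0,0,0],"delta_rot":[0,-0.0139,0],"fingers":1},{"dp":[0,0,0],"delta_rot":[0,-0.0139,0],"fingers":1},{"dp":[0,0,0],"delta_rot":[0,0,0],"fingers":1},{"dp":[0,0,0],"delta_rot":[0,0,0],"fingers":1}]' >/dev/null
python3 -c "
from flat import *
show(flat())
p,d=h.manip.snapshot('top');h.cv2.imwrite('pics/t2.png',h.cv2.resize(p[160:280,170:330],None,fx=5,fy=5,interpolation=2)[:,:,::-1])
for q in [(0,22,16),(0,-22,16),(180,22,16),(180,-22,16)]:print(np.round(h.px('top',FOOT+UB*q[0]/1e3+YB*q[1]/1e3+Z*q[2]/1e3),1))"
```

```text
target [0.5715 0.2334 0.0754] ik [ 0.326  0.879  1.506 -0.426  0.91   0.591] 0.0
t 7.2 p [0.5671 0.2335 0.1795] z [-0.002 -0.342 -0.94 ] y [ 1.     0.028 -0.013] q [ 0.327  0.725  1.482 -0.374  1.084  0.499] F [ 0.4 -0.3  0.6] gap 0.999 gf 0.0
dp [0.0706 0.0114 0.1956]
rot [-0.0017 -0.0001  0.0011] deg 0.7
[285.5 212.9]
[285.7 231.6]
[208.2 214.3]
[208.1 233. ]
```

View pics/t2.png

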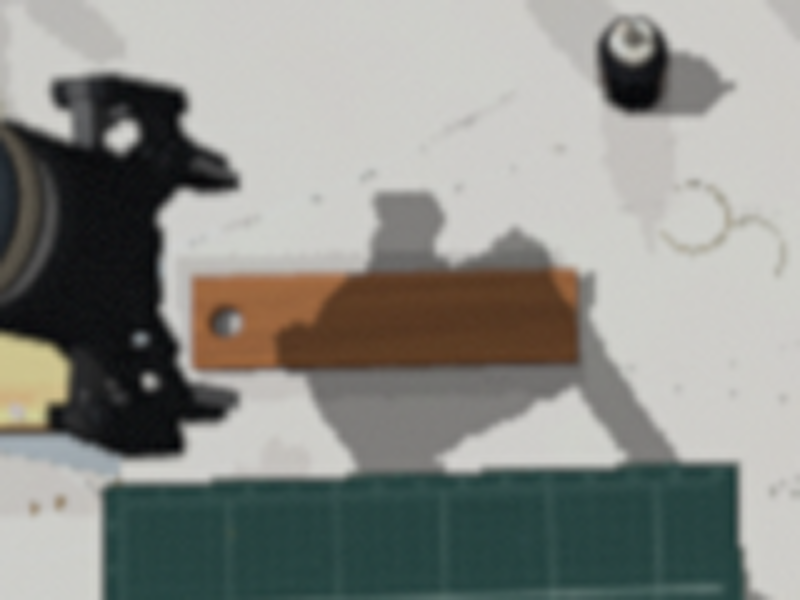

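The board is fully clear of the shelf, with crop corners at (192,277), (578,271), (578,362) and (194,368), within 1 px of prediction. The fingers line up over the holed end, so I'll descend, grip and check before lifting.

```bash
python3 -m crank '[{"dp":[0,0.011,0],"delta_rot":[-0.0017,0,0.001],"fingers":1},{"dp":[0.018,0,0.049],"delta_rot":[0,0,0],"fingers":1},{"dp":[0.018,0,0.049],"delta_rot":[0,0,0],"fingers":1},{"dp":[0.018,0,0.049],"delta_rot":[0,0,0],"fingers":1},{"dp":[0.015,0,0.04],"delta_rot":[0,0,0],"fingers":1},{"dp":[0,0,0],"delta_rot":[0,0,0],"fingers":1},{"dp":[0,0,0],"delta_rot":[0,0,0],"fingers":1}]' 80
python3 -c "
from flat import *
show(flat())"
```

```text
t: 7.83
tcp_pos: [0.574, 0.2322, 0.081]
tool_rot: [0.689, 0.704, -0.121, 0.125]
force: [-0.1, 0.1, 1.1]
finger_gap: 0.997
gripper_force: 0.0
target [0.5715 0.2334 0.0754] ik [ 0.326  0.879  1.506 -0.426  0.91   0.591] 0.0
t 7.83 p [0.574  0.2322 0.081 ] z [ 0.009 -0.342 -0.939] y [1.    0.022 0.001] q [ 0.324  0.872  1.501 -0.424  0.921  0.586] F [-0.1  0.1  1.1] gap 0.997 gf 0.0
dp [ 0.0063 -0.0051  0.0097]
rot [ 0.      0.0001 -0.0005] deg 0.2
```

```bash
python3 -m crank '[{"dp":[0.005,-0.005,0.0085],"delta_rot":[0,0,-0.0005],"fingers":1},{"dp":[0,0,0],"delta_rot":[0,0,0],"fingers":1},{"dp":[0,0,0],"delta_rot":[0,0,0],"fingers":-1},{"dp":[0,0,0],"delta_rot":[0,0,0],"fingers":-1},{"dp":[0,0,0],"delta_rot":[0,0,0],"fingers":-1},{"dp":[0,0,0],"delta_rot":[0,0,0],"fingers":-1},{"dp":[0,0,0],"delta_rot":[0,0,0],"fingers":-1},{"dp":[0,0,0],"delta_rot":[0,0,0],"fingers":-1},{"dp":[0,0,0],"delta_rot":[0,0,0],"fingers":-1},{"dp":[0,0,0],"delta_rot":[0,0,0],"fingers":-1}]' 80
python3 -c "
from flat import *
show(flat())"
```

```text
t: 8.67
tcp_pos: [0.5722, 0.2346, 0.0784]
tool_rot: [0.687, 0.705, -0.12, 0.126]
force: [-0.4, 1.8, 5.2]
finger_gap: 0.474
gripper_force: 80.2
target [0.5715 0.2334 0.0754] ik [ 0.326  0.879  1.506 -0.426  0.91   0.591] 0.0
t 8.67 p [0.5722 0.2346 0.0784] z [ 0.013 -0.342 -0.94 ] y [1.    0.026 0.004] q [ 0.328  0.875  1.504 -0.427  0.912  0.592] F [-0.4  1.8  5.2] gap 0.474 gf 80.2
dp [-0.0002 -0.0016  0.0063]
rot [ 0.0007 -0.     -0.    ] deg 0.3
```

```bash
cat >> flat.py <<'E'
s0,hb0=.141,.0098
E
python3 - <<'E'
from flat import *
from scipy.spatial.transform import Slerp
q=h.manip.sense()['q'];G0=R.from_quat(h.manip.sense()['tool_rot'])
a=np.radians(66)
Lf=lambda dx,dz:lean(a,s0,PHI,hb0,dx,dz)
end,G1=Lf(.004,.0);print('end',end,'up',end+Z*.13)
for y in(.1,0,-.05):
  for x in(.5,.55):
    qq=q;m=0;sl=Slerp([0,1],R.concatenate([G0,G1]));tr=[]
    for t in np.linspace(0,1,15):
        n,er=ik(np.array([x,y,.33]),sl(t),qq);m=max(m,er);tr.append(n);qq=n
    tr=np.array(tr);print(x,y,m.round(4),np.abs(np.diff(tr,axis=0)).max(0).round(2),tr[-1].round(2),'q5min',tr[:,4].min().round(2))
qq=tr[-1]
for dz in(.13,.06,0):
    qq,er=ik(*Lf(.004,dz),qq);print(dz,qq.round(2),er)
show((np.array([.55,0,.33]),G0));h.go(None,G1.as_matrix()[:,2],G1.as_matrix()[:,1])
E
```

```text
end [ 0.57679829 -0.17137579  0.19550599] up [ 0.57679829 -0.17137579  0.32550599]
0.5 0.1 0.0 [0.03 0.02 0.04 0.64 0.09 0.53] [-0.09  0.24  2.13  1.68  0.15 -0.26] q5min 0.15
0.55 0.1 0.0 [0.02 0.02 0.04 0.53 0.09 0.41] [-0.08  0.3   2.02  1.38  0.15  0.05] q5min 0.15
0.5 0 0.0 [0.03 0.02 0.04 0.31 0.06 0.2 ] [-0.39  0.23  2.15  1.49  0.36 -0.28] q5min 0.36
0.55 0 0.0 [0.03 0.02 0.04 0.31 0.07 0.2 ] [-0.34  0.29  2.04  1.38  0.33 -0.13] q5min 0.33
0.5 -0.05 0.0 [0.03 0.01 0.04 0.24 0.05 0.14] [-0.53  0.24  2.13  1.4   0.46 -0.3 ] q5min 0.46
0.55 -0.05 0.0 [0.03 0.01 0.04 0.25 0.06 0.14] [-0.46  0.3   2.03  1.33  0.42 -0.17] q5min 0.42
0.13 [-0.67  0.38  1.89  1.18  0.59 -0.16] 8.48488945770498e-10
0.06 [-0.67  0.51  1.95  1.48  0.54 -0.51] 1.7303836141735474e-10
0 [-0.67  0.63  1.99  1.74  0.55 -0.82] 8.0917720588686e-12
target [0.55 0.   0.33] ik [-0.063  0.415  1.602 -0.388  1.119  0.081] 0.0
t 8.67 p [0.5722 0.2346 0.0784] z [ 0.013 -0.342 -0.94 ] y [1.    0.026 0.004] q [ 0.328  0.875  1.504 -0.427  0.912  0.592] F [-0.4  1.8  5.2] gap 0.474 gf 80.2
dp [-0.6118 -0.0548 -0.3132]
rot [ 0. -0. -0.] deg 0.0
t 8.67 p [0.5722 0.2346 0.0784] z [ 0.013 -0.342 -0.94 ] y [1.    0.026 0.004] q [ 0.328  0.875  1.504 -0.427  0.912  0.592] F [-0.4  1.8  5.2] gap 0.474 gf 80.2
rot [-0.0547  0.147   0.2396] deg 103.1
```

```bash
python3 -m crank '[{"dp":[-0.008,0,-0.022],"delta_rot":[0,0,0],"fingers":-1},{"dp":[-0.015,0,-0.041],"delta_rot":[0,0,0],"fingers":-1},{"dp":[-0.02,0,-0.055],"delta_rot":[0,0,0],"fingers":-1},{"dp":[-0.022,0,-0.06],"delta_rot":[0,0,0],"fingers":-1},{"dp":[-0.022,0,-0.06],"delta_rot":[0,0,0],"fingers":-1},{"dp":[-0.022,0,-0.06],"delta_rot":[0,0,0],"fingers":-1},{"dp":[-0.022,0,-0.06],"delta_rot":[0,0,0],"fingers":-1},{"dp":[-0.022,0,-0.06],"delta_rot":[0,0,0],"fingers":-1},{"dp":[-0.022,0,-0.06],"delta_rot":[0,0,0],"fingers":-1},{"dp":[-0.008,0,-0.022],"delta_rot":[0,0,0],"fingers":-1},{"dp":[0,0,0],"delta_rot":[0,0,0],"fingers":-1}]' >/dev/null
python3 -m crank '[{"dp":[-0.03,-0.005,0.01],"delta_rot":[0,0,0],"fingers":-1},{"dp":[-0.05,-0.008,0.018],"delta_rot":[0,0,0],"fingers":-1},{"dp":[-0.06,-0.01,0.022],"delta_rot":[0,0,0],"fingers":-1},{"dp":[-0.06,-0.01,0.022],"delta_rot":[0,0,0],"fingers":-1},{"dp":[-0.06,-0.01,0.022],"delta_rot":[0,0,0],"fingers":-1},{"dp":[-0.06,-0.01,0.022],"delta_rot":[0,0,0],"fingers":-1},{"dp":[-0.06,-0.01,0.022],"delta_rot":[0,0,0],"fingers":-1},{"dp":[-0.06,-0.01,0.022],"delta_rot":[0,0,0],"fingers":-1},{"dp":[-0.06,-0.01,0.022],"delta_rot":[0,0,0],"fingers":-1},{"dp":[-0.03,-0.005,0.01],"delta_rot":[0,0,0],"fingers":-1},{"dp":[0,0,0],"delta_rot":[0,0,0],"fingers":-1}]' >/dev/null
python3 -c "
from flat import *
show((np.array([.53,-.05,.33]),lean(np.radians(66),s0,PHI,hb0)[1]))"
```

```text
target [ 0.53 -0.05  0.33] ik [-0.486  0.273  2.069  1.362  0.434 -0.222] 0.0
t 10.5 p [ 0.5321 -0.0528  0.3408] z [ 0.003 -0.342 -0.94 ] y [ 1.     0.021 -0.005] q [-0.165  0.374  1.638 -0.388  1.099 -0.015] F [-0.2 -0.2 -0.9] gap 0.476 gf 80.9
dp [ 0.0127 -0.0039  0.0183]
rot [-0.0557  0.1483  0.2387] deg 103.1
```

```bash
python3 -m crank '[{"dp":[0,0,0],"delta_rot":[-0.0028,0.0074,0.0119],"fingers":-1},{"dp":[0,0,0],"delta_rot":[-0.0028,0.0074,0.0119],"fingers":-1},{"dp":[0,0,0],"delta_rot":[-0.0028,0.0074,0.0119],"fingers":-1},{"dp":[0,0,0],"delta_rot":[-0.0028,0.0074,0.0119],"fingers":-1},{"dp":[0,0,0],"delta_rot":[-0.0028,0.0074,0.0119],"fingers":-1},{"dp":[0,0,0],"delta_rot":[-0.0028,0.0074,0.0119],"fingers":-1},{"dp":[0,0,0],"delta_rot":[-0.0028,0.0074,0.0119],"fingers":-1},{"dp":[0,0,0],"delta_rot":[-0.0028,0.0074,0.0119],"fingers":-1},{"dp":[0,0,0],"delta_rot":[-0.0028,0.0074,0.0119],"fingers":-1},{"dp":[0,0,0],"delta_rot":[-0.0028,0.0074,0.0119],"fingers":-1},{"dp":[0,0,0],"delta_rot":[-0.0028,0.0074,0.0119],"fingers":-1},{"dp":[0,0,0],"delta_rot":[-0.0028,0.0074,0.0119],"fingers":-1}]' >/dev/null
python3 -m crank '[{"dp":[0,0,0],"delta_rot":[-0.0028,0.0074,0.0119],"fingers":-1},{"dp":[0,0,0],"delta_rot":[-0.0028,0.0074,0.0119],"fingers":-1},{"dp":[0,0,0],"delta_rot":[-0.0028,0.0074,0.0119],"fingers":-1},{"dp":[0,0,0],"delta_rot":[-0.0028,0.0074,0.0119],"fingers":-1},{"dp":[0,0,0],"delta_rot":[-0.0028,0.0074,0.0119],"fingers":-1},{"dp":[0,0,0],"delta_rot":[-0.0028,0.0074,0.0119],"fingers":-1},{"dp":[0,0,0],"delta_rot":[-0.0028,0.0074,0.0119],"fingers":-1},{"dp":[0,0,0],"delta_rot":[-0.0028,0.0074,0.0119],"fingers":-1},{"dp":[0,0,0],"delta_rot":[0,0,0],"fingers":-1},{"dp":[0,0,0],"delta_rot":[0,0,0],"fingers":-1}]' >/dev/null
python3 -c "
from flat import *
show(lean(np.radians(66),s0,PHI,hb0,.004,.13))"
```

```text
target [ 0.5768 -0.1714  0.3255] ik [-0.675  0.38   1.889  1.184  0.589 -0.163] 0.0
t 12.33 p [ 0.5332 -0.0485  0.3415] z [ 0.714  0.094 -0.694] y [ 0.133 -0.991  0.003] q [-0.481  0.254  2.048  1.281  0.446 -0.137] F [ 0.2  1.  -0.6] gap 0.478 gf 81.0
dp [0.0138 0.2551 0.0614]
rot [-0.0008 -0.0001  0.0014] deg 0.6
```

```bash
python3 -m crank '[{"dp":[0.0023,0.03,0.007],"delta_rot":[-0.0008,0,0.0014],"fingers":-1},{"dp":[0.0023,0.045,0.01],"delta_rot":[0,0,0],"fingers":-1},{"dp":[0.0023,0.05,0.012],"delta_rot":[0,0,0],"fingers":-1},{"dp":[0.0023,0.05,0.012],"delta_rot":[0,0,0],"fingers":-1},{"dp":[0.0023,0.05,0.012],"delta_rot":[0,0,0],"fingers":-1},{"dp":[0.0023,0.03,0.008],"delta_rot":[0,0,0],"fingers":-1},{"dp":[0,0,0],"delta_rot":[0,0,0],"fingers":-1},{"dp":[0,0,0],"delta_rot":[0,0,0],"fingers":-1}]' >/dev/null
python3 -c "
from flat import *
show(lean(np.radians(66),s0,PHI,hb0,.004,.13))
show(lean(np.radians(66),s0,PHI,hb0,.004,.05))
p,d=h.manip.snapshot('side');h.cv2.imwrite('pics/s2.png',h.cv2.resize(p[120:320,310:490],None,fx=3,fy=3,interpolation=2)[:,:,::-1])
u=np.cos(np.radians(66))*X+np.sin(np.radians(66))*Z;n=-np.sin(np.radians(66))*X+np.cos(np.radians(66))*Z
s=h.manip.sense();T=R.from_quat(s['tool_rot']).as_matrix();tip=s['tcp_pos']+T[:,2]*.073
for a,b,c in[(0,22,16),(0,-22,16),(0,-22,0),(180,22,16),(180,-22,16),(180,-22,0)]:
  q=h.px('side',tip+u*(a/1e3-s0)+n*(c/1e3-hb0)+Y*b/1e3);print(a,b,c,((q[0]-310)*3,(q[1]-120)*3))"
```

```text
target [ 0.5768 -0.1714  0.3255] ik [-0.675  0.38   1.889  1.184  0.589 -0.163] 0.0
t 13.0 p [ 0.5767 -0.1727  0.3271] z [ 0.717  0.088 -0.691] y [ 0.122 -0.993  0.001] q [-0.678  0.378  1.888  1.189  0.592 -0.169] F [-0.3  0.9 -1.3] gap 0.487 gf 81.0
dp [-0.002  -0.0025  0.0025]
rot [ 0.0002 -0.0007  0.    ] deg 0.3
target [ 0.5768 -0.1714  0.2455] ik [-0.675  0.53   1.958  1.525  0.542 -0.565] 0.0
t 13.0 p [ 0.5767 -0.1727  0.3271] z [ 0.717  0.088 -0.691] y [ 0.122 -0.993  0.001] q [-0.678  0.378  1.888  1.189  0.592 -0.169] F [-0.3  0.9 -1.3] gap 0.487 gf 81.0
dp [-0.1176 -0.0027  0.1131]
rot [ 0.0002 -0.0007  0.    ] deg 0.3
0 22 16 (np.float64(175.98901403451106), np.float64(334.9951598317044))
0 -22 16 (np.float64(220.01117574765294), np.float64(355.79361259194116))
0 -22 0 (np.float64(234.74131642793657), np.float64(358.68740619070036))
180 22 16 (np.float64(263.1509404749001), np.float64(88.93300347397269))
180 -22 16 (np.float64(310.91266409066077), np.float64(103.19210134703002))
180 -22 0 (np.float64(325.130930965542), np.float64(108.70979120691175))
```

View pics/s2.png

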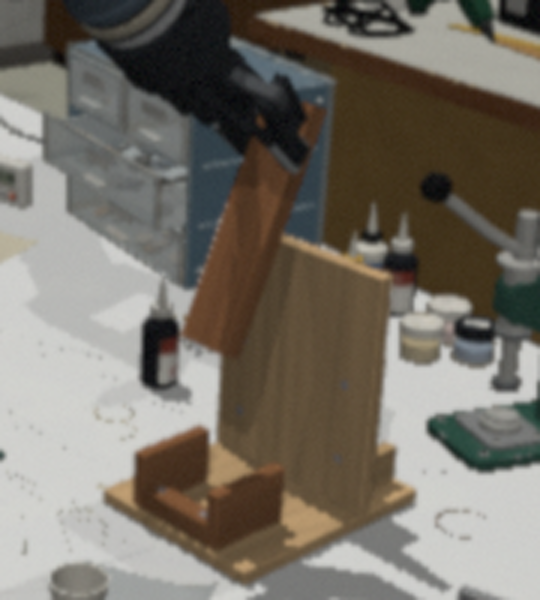

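The board is gripped and leaning over the stand. Its foot corners at (184,333), (222,352) and (238,355) are within about 1–3 image px of prediction. I'll descend to just above the stop.

```bash
python3 -m crank '[{"dp":[-0.01,-0.0025,0.01],"delta_rot":[0,-0.0007,0],"fingers":-1},{"dp":[-0.018,0,0.0174],"delta_rot":[0,0,0],"fingers":-1},{"dp":[-0.018,0,0.0174],"delta_rot":[0,0,0],"fingers":-1},{"dp":[-0.018,0,0.0174],"delta_rot":[0,0,0],"fingers":-1},{"dp":[-0.018,0,0.0174],"delta_rot":[0,0,0],"fingers":-1},{"dp":[-0.018,0,0.0174],"delta_rot":[0,0,0],"fingers":-1},{"dp":[-0.018,0,0.0174],"delta_rot":[0,0,0],"fingers":-1},{"dp":[-0.018,0,0.0174],"delta_rot":[0,0,0],"fingers":-1},{"dp":[-0.01,0,0.01],"delta_rot":[0,0,0],"fingers":-1},{"dp":[0,0,0],"delta_rot":[0,0,0],"fingers":-1},{"dp":[0,0,0],"delta_rot":[0,0,0],"fingers":-1}]' >/dev/null
python3 -c "
from flat import *
show(lean(np.radians(66),s0,PHI,hb0,.004,.002))
p,d=h.manip.snapshot('side');h.cv2.imwrite('pics/s3.png',h.cv2.resize(p[150:320,330:480],None,fx=3.5,fy=3.5,interpolation=2)[:,:,::-1])"
```

```text
target [ 0.5768 -0.1714  0.1975] ik [-0.675  0.631  1.984  1.734  0.549 -0.81 ] 0.0
t 13.97 p [ 0.5768 -0.1699  0.2255] z [ 0.714  0.088 -0.694] y [ 0.123 -0.992  0.   ] q [-0.672  0.571  1.972  1.619  0.54  -0.673] F [ 0.5  0.1 -0.6] gap 0.476 gf 81.1
dp [-0.0405  0.0028  0.0387]
rot [ 0.     -0.0001  0.    ] deg 0.0
```

View pics/s3.png

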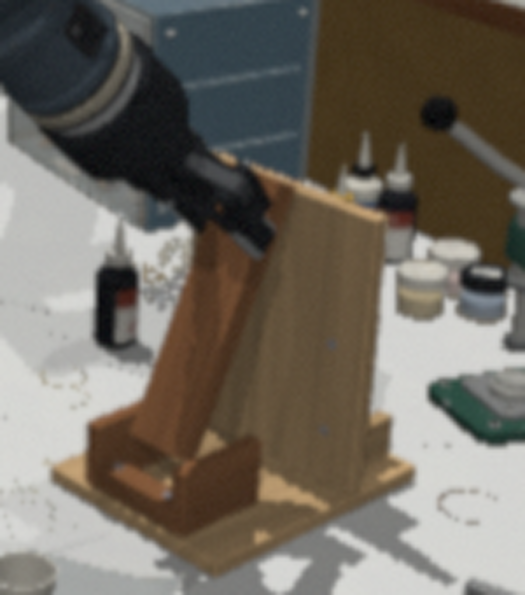

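The foot sits between the cheeks, behind the stop (foot edge from about (135,430) to (190,460)). I'll lower it until the force shows contact.

```bash
python3 -m crank '[{"dp":[-0.008,0.0028,0.0077],"delta_rot":[0,0,0],"fingers":-1},{"dp":[-0.01,0,0.0097],"delta_rot":[0,0,0],"fingers":-1},{"dp":[-0.01,0,0.0097],"delta_rot":[0,0,0],"fingers":-1},{"dp":[-0.006,0,0.0058],"delta_rot":[0,0,0],"fingers":-1},{"dp":[0,0,0],"delta_rot":[0,0,0],"fingers":-1},{"dp":[0,0,0],"delta_rot":[0,0,0],"fingers":-1}]'
python3 -m crank '[{"dp":[-0.003,0,0.003],"delta_rot":[0,0,0],"fingers":-1},{"dp":[-0.002,0,0.002],"delta_rot":[0,0,0],"fingers":-1},{"dp":[0,0,0],"delta_rot":[0,0,0],"fingers":-1}]'
python3 -c "
from flat import *
show(lean(np.radians(66),s0,PHI,hb0,.004,.0))"
```

```text
t: 14.52
tcp_pos: [0.5775, -0.1726, 0.2027]
tool_rot: [0.918, 0.056, 0.391, -0.023]
force: [0.7, 1.0, -1.1]
finger_gap: 0.478
gripper_force: 81.1
t: 14.77
tcp_pos: [0.5775, -0.1728, 0.1989]
tool_rot: [0.918, 0.056, 0.391, -0.023]
force: [0.5, 0.7, 0.4]
finger_gap: 0.478
gripper_force: 81.1
target [ 0.5768 -0.1714  0.1955] ik [-0.675  0.635  1.985  1.743  0.55  -0.82 ] 0.0
t 14.77 p [ 0.5775 -0.1728  0.1989] z [ 0.715  0.086 -0.693] y [ 0.121 -0.993  0.002] q [-0.676  0.629  1.982  1.732  0.549 -0.807] F [0.5 0.7 0.4] gap 0.478 gf 81.1
dp [-0.0056 -0.0029  0.0038]
rot [ 0.0004 -0.0003  0.    ] deg 0.2
```

```bash
python3 -m crank '[{"dp":[-0.003,0,0.0027],"delta_rot":[0,0,0],"fingers":-1},{"dp":[0,0,0],"delta_rot":[0,0,0],"fingers":-1}]'; python3 -m crank '[{"dp":[-0.003,0,0.0027],"delta_rot":[0,0,0],"fingers":-1},{"dp":[0,0,0],"delta_rot":[0,0,0],"fingers":-1}]'
```

```text
t: 14.93
tcp_pos: [0.5774, -0.1728, 0.1966]
tool_rot: [0.918, 0.056, 0.391, -0.023]
force: [0.2, -0.3, -1.8]
finger_gap: 0.483
gripper_force: 81.1
t: 15.1
tcp_pos: [0.5778, -0.1729, 0.1951]
tool_rot: [0.918, 0.056, 0.392, -0.023]
force: [0.7, 0.9, 1.2]
finger_gap: 0.478
gripper_force: 81.2
```

```bash
python3 -m crank '[{"dp":[-0.002,0,0.002],"delta_rot":[0,0,0],"fingers":-1},{"dp":[0,0,0],"delta_rot":[0,0,0],"fingers":-1}]'; python3 -m crank '[{"dp":[-0.002,0,0.002],"delta_rot":[0,0,0],"fingers":-1},{"dp":[0,0,0],"delta_rot":[0,0,0],"fingers":-1}]'
```

```text
t: 15.27
tcp_pos: [0.5785, -0.1729, 0.1945]
tool_rot: [0.918, 0.056, 0.393, -0.023]
force: [1.2, -0.2, 4.7]
finger_gap: 0.479
gripper_force: 81.4
t: 15.43
tcp_pos: [0.5792, -0.1729, 0.1939]
tool_rot: [0.917, 0.057, 0.394, -0.023]
force: [2.8, 0.8, 8.4]
finger_gap: 0.482
gripper_force: 81.7
```

The foot is on the base at about 8 N. I'll ease off, tip the board a little toward the wall to shorten the drop, then open.

```bash
python3 -m crank '[{"dp":[0.003,0,-0.0025],"delta_rot":[0,0,0],"fingers":-1},{"dp":[0,0,0],"delta_rot":[0,0,0],"fingers":-1},{"dp":[0.005,0,0.005],"delta_rot":[0,-0.005,0],"fingers":-1},{"dp":[0,0,0],"delta_rot":[0,0,0],"fingers":-1}]'
python3 -m crank '[{"dp":[0,0,0],"delta_rot":[0,0,0],"fingers":-0.03},{"dp":[0,0,0],"delta_rot":[0,0,0],"fingers":0.1},{"dp":[0,0,0],"delta_rot":[0,0,0],"fingers":0.3},{"dp":[0,0,0],"delta_rot":[0,0,0],"fingers":1},{"dp":[0,0,0],"delta_rot":[0,0,0],"fingers":1},{"dp":[0,0,0],"delta_rot":[0,0,0],"fingers":1},{"dp":[0,0,0],"delta_rot":[0,0,0],"fingers":1},{"dp":[0,0,0],"delta_rot":[0,0,0],"fingers":1}]'
python3 -c "
from flat import *
h.go(None)
p,d=h.manip.snapshot('side');h.cv2.imwrite('pics/s4.png',h.cv2.resize(p[150:320,330:480],None,fx=3.5,fy=3.5,interpolation=2)[:,:,::-1])"
```

```text
t: 15.77
tcp_pos: [0.5824, -0.173, 0.1952]
tool_rot: [0.924, 0.057, 0.377, -0.021]
force: [2.1, 0.3, 5.4]
finger_gap: 0.478
gripper_force: 81.3
t: 16.43
tcp_pos: [0.5809, -0.1723, 0.1937]
tool_rot: [0.925, 0.057, 0.376, -0.022]
force: [-0.8, 0.8, 1.3]
finger_gap: 0.997
gripper_force: 0.0
t 16.43 p [ 0.5809 -0.1723  0.1937] z [ 0.693  0.084 -0.716] y [ 0.121 -0.993  0.001] q [-0.662  0.633  1.964  1.677  0.518 -0.743] F [-0.8  0.8  1.3] gap 0.997 gf 0.0
```

View pics/s4.png

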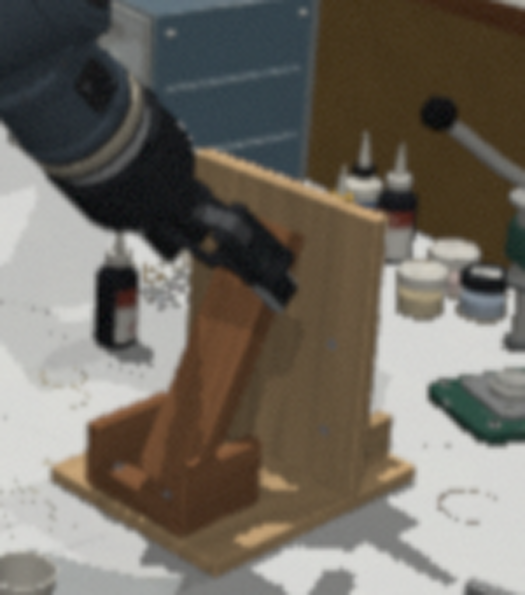

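The board now leans on the wall (top at about (300,240)) with its foot between the cheeks and the fingers open around it. I'll retract straight back.

```bash
python3 -m crank '[{"dp":[0,0,-0.015],"delta_rot":[0,0,0],"fingers":1},{"dp":[0,0,-0.025],"delta_rot":[0,0,0],"fingers":1},{"dp":[0,0,-0.03],"delta_rot":[0,0,0],"fingers":1},{"dp":[0,0,-0.03],"delta_rot":[0,0,0],"fingers":1},{"dp":[0,0,-0.03],"delta_rot":[0,0,0],"fingers":1},{"dp":[0,0,-0.03],"delta_rot":[0,0,0],"fingers":1},{"dp":[0.02,0,-0.03],"delta_rot":[0,0,0],"fingers":1},{"dp":[0.03,0,-0.03],"delta_rot":[0,0,0],"fingers":1},{"dp":[0.03,0,-0.02],"delta_rot":[0,0,0],"fingers":1},{"dp":[0,0,0],"delta_rot":[0,0,0],"fingers":1},{"dp":[0,0,0],"delta_rot":[0,0,0],"fingers":1}]'
python3 - <<'E'
from flat import *
for n in('side','top'):
    p,d=h.manip.snapshot(n);np.save(n+'5.npy',d);h.cv2.imwrite(f'pics/{n}5.png',p[:,:,::-1])
    if n=='side':h.cv2.imwrite('pics/s5.png',h.cv2.resize(p[150:320,330:480],None,fx=3.5,fy=3.5,interpolation=2)[:,:,::-1])
for a in(62,64,66):
  a=np.radians(a);u=np.cos(a)*X+np.sin(a)*Z;n=-np.sin(a)*X+np.cos(a)*Z;f=S+X*(.049-.180*np.cos(a))+Z*.012
  print(np.degrees(a).round(),[(round((q[0]-330)*3.5),round((q[1]-150)*3.5)) for q in[h.px('side',f+u*s/1e3+n*c/1e3+Y*b/1e3) for s,b,c in[(180,22,16),(180,-22,16),(180,-22,0),(0,22,16),(0,-22,16),(60,-22,16),(60,-22,0)]]])
E
```

```text
t: 17.4
tcp_pos: [0.5262, -0.179, 0.309]
tool_rot: [0.924, 0.057, 0.377, -0.021]
force: [0.4, -0.5, 0.4]
finger_gap: 1.002
gripper_force: 0.0
62.0 [(233, 211), (286, 232), (301, 238), (124, 475), (173, 504), (210, 414), (226, 418)]
64.0 [(233, 207), (286, 229), (301, 233), (130, 473), (179, 501), (214, 412), (230, 415)]
66.0 [(233, 204), (286, 225), (302, 229), (137, 471), (185, 499), (218, 410), (234, 412)]
```

View pics/s5.png

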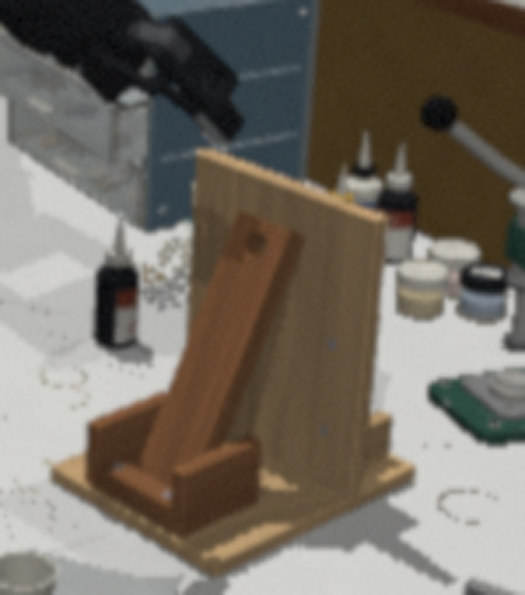

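The board rests against the wall (top corners (238,212), (289,233) and (302,237)), hole up. The angle limit is 67°, so I'll measure the lean from depth.

Run:
```python
from flat import *
def pts(n,poly):
    d=np.load(n+'5.npy');m=np.zeros(d.shape,np.uint8);h.cv2.fillPoly(m,[np.int32(poly)],1);v,u=np.nonzero(m&(d>0))
    return np.array([h.w(n,a,b,d=d[b,a]) for a,b in zip(u,v)])
C=lambda a:[(330+x/3.5,150+y/3.5) for x,y in a]
def plane(A):
    c=np.median(A,0)
    for _ in range(4):
        n=np.linalg.svd(A-c,full_matrices=0)[2][2];r=(A-c)@n;A=A[np.abs(r)<max(2.5*np.median(np.abs(r)),1e-3)];c=A.mean(0)
    if n[0]>0:n=-n
    return n,c,len(A),np.std((A-c)@n)
n,c,k,sd=plane(pts('side',C([(238,235),(275,245),(205,430),(165,425)])))
print('board n',n,'lean from vertical rad',np.arcsin(n[2]),'yaw',np.arctan2(-n[1],-n[0]),k,sd)
w_,cw,k,sd=plane(pts('side',C([(310,240),(360,260),(350,440),(290,430)])));print('wall',w_,cw,k,sd,'yaw',np.arctan2(-w_[1],-w_[0]))
loc=lambda p:np.array([(p-S)@X,(p-S)@Y,p[2]])
# face line at y mid: stand x at base height and at top
s=loc(c);a=np.arcsin(n[2]);print('face pt',s,'wall x',loc(cw))
print('face upper edge x at z=.012+16*sin(lean):',s[0]-(s[2]-.012-.016*np.sin(a))*np.tan(a))
```

```text
board n [-0.88858721 -0.09043323  0.44970503] lean from vertical rad 0.4664350591463179 yaw 0.10142271971779249 516 0.0010933882848252327
wall [-0.99357601 -0.11315999 -0.00124018] [ 0.6686001  -0.20659328  0.10671692] 728 0.0009808503881998923 yaw 0.11340298833398672
face pt [ 0.00206537 -0.0026923   0.11122619] wall x [ 0.05076348 -0.04623195  0.10671692]
face upper edge x at z=.012+16*sin(lean): -0.04427119471997136
```

Two measurements agree:

| Quantity | Measured | Allowed |
|---|---|---|
| Lean from vertical | 0.466 rad | 0.40–0.60 rad |
| Foot face centre from stop | about 11 mm | 14 mm |
| Sideways offset | about -3 mm | 16 mm |
| Squareness error | about 0.01–0.02 rad | 0.17 rad |

All are inside the limits, so I'm handing in.

```bash
python3 -c "
from station import manip
print(manip.sign_off())"
```

```text
the job is handed in; nothing more can be done
None
```

I drew the board out, laid it flat on the table, took it again near its holed end, leaned it in the stand and handed the job in at about 17.5 s; it measured within the limits beforehand, but the hand-in gave no verdict.

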